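# Swing the stiff holding arm onto a plate to be tacked

## Task

Swing the stiff-jointed holding arm round by its ball handle and press its sprung foot down on the middle of the rectangular plate (not the round flange), firmly enough that the arm stays there with the spring still compressed about halfway, holding the plate, after you let go. Do not ram the foot to its stop, and do not push the plate out of place or disturb the other things on the bench.

Things in the scene. Friction and masses are not known exactly. Their poses are not given: they have to be found in the camera images.
- stand: Fixed grey magnetic base block 90 x 75 x 55 mm with a 26 mm steel column; origin on the bench under the column's axis, which is the vertical axis of joint lower_arm. Its x axis points away from the robot at yaw 0
- lower_arm (a joint): Swivel of the lower arm (aluminium bar 22 mm wide, centreline 130 mm above the bench, 200 mm from column axis to elbow axis) about the column, rad; friction-held, about 0.9 N m. Positive is counter-clockwise from above; at +0.95 the lower arm points along the stand's -x axis (about towards the robot). Range -1.55 to 2.05
- elbow (a joint): Swivel of the upper arm about the vertical elbow axis, rad; friction-held, about 0.7 N m. Positive is counter-clockwise from above; at -1.9 the upper arm would continue straight on from the lower arm, at 0 it is folded back by 1.9. Range -1.9 to 0.7, so the arm always bends the same way
- upper_arm: The upper arm (18 x 20 mm aluminium bar) with its ball, rod and foot; origin on its level tilt axis at the elbow, 160 mm above the bench; its -x axis points along the bar to the free end. Tilts about its y axis (0.25 rad below level to 0.6 above; starts raised 0.2 to 0.38); about 1.6 N m of friction keeps it where it is left, easing back by 1 or 2 N at the foot when let go
- collar (a point): Centre of the collar at the bar's free end, 200 mm from the tilt axis. It clamps an upright 22 mm rod with a sprung foot in its lower end: a dark steel ball 28 mm across on a 14 mm pin. How far the rod projects differs each time and is not measured: the foot's lowest point hangs 78 to 98 mm below this point. Spring: 2 N to start moving it, 8 N at its stop 6 mm farther in (5 N halfway)
- ball (a point): Centre of the black ball handle, 40 mm across, standing on a 12 mm stalk over the free end of the upper arm: 55 mm above the bar's centreline. The bar's top is 45 mm below the centre (the collar and the rod come up to 40 mm below it, or to 30 mm when the rod is clamped high)
- tube_a: Fixed dark steel rectangular tube lying on the bench, 80 mm wide (its x), 170 mm long (its y), 60 mm high, origin under its centre; carries the rectangular plate
- plate: Loose rectangular steel plate 80 x 120 x 10 mm (x, y, z), about 0.6 kg, lying on tube_a; origin at the centre of its underside, so its top is 10 mm above the origin and 70 mm above the bench. The foot must press on its middle
- tube_b: Fixed tube the same as tube_a; carries the round flange. Which of the tubes is on the left varies
- flange: Loose round steel flange 100 mm in diameter and 10 mm thick with a dark hole drawn at its centre, lying on tube_b; origin at the centre of its underside. Leave it alone
- hex_key: Loose T-handle hex key, 145 mm long and 80 mm across its handle, 22 mm high; leave alone
- hammer: Loose hammer lying on the bench; origin under it; leave alone
- offcut: Loose piece of square tube 50 x 110 x 50 mm; leave alone
Things that resemble listed ones, but are neither listed nor needed, are in the scene too. What is shaped like the tube_a but green or orange is not meant.

How it is judged (in metres and radians):
At the end, for the whole second after the job is handed in: The foot rests on the rectangular plate, with the ball handle above it within 25 mm of the plate's middle (seen from above), and presses on it with 3 to 9.5 N by itself; the arm stands still; the plate still lies on its tube within 12 mm of where it was (horizontal distance between ball and plate below 0.025 m and contact force between upper_arm and plate between 3 and 9.5 N and z of plate in the frame of tube_a above 0.055 m and distance of plate from where it was at the start of the episode below 0.012 m and angular speed of upper_arm below 0.03 rad/s and linear speed of plate below 0.02 m/s); the robot touches nothing.
It fails at once if the foot rammed against the plate (over 15 N) (contact force between upper_arm and plate above 15 N).
It fails at once if the plate pushed out of place (over 15 mm) (distance of plate from where it was at the start of the episode above 0.015 m).
It fails at once if the flange disturbed (over 15 mm) (distance of flange from where it was at the start of the episode above 0.015 m).
It fails at once if a bystander disturbed (over 20 mm) (distance of any of hex_key, hammer, offcut from where it was at the start of the episode above 0.02 m).
It also fails if it takes over 54 s, if anything falls off the work surface, if the arm or the gripper's body presses on something with over 40 N, if the wrist force passes 120 N, or if a joint passes its speed limit or range.

## Robot

A 6-joint arm with a two-finger parallel gripper is mounted at the origin on the work surface. World frame = base frame: x ahead of the robot, y to its left, z up, the work surface at z = 0. Lengths are in m, angles in degrees, forces in N, time in s.
With the tool pointing down it reaches from about 0.4 to 0.825 m from the base axis. Payload 7 kg.
Tool frame: the origin (TCP) lies midway between the tips of the shut fingers; the grasp point (between the pads) lies 19 mm behind it (ctrl.hold_point_z is the distance from the TCP to the grasp point, in m); z points along the fingers, y is the line along which they close (so a half turn about z gives the same grasp; the last joint's range is limited). The gripper opens to 88 mm and grips with 3 to 60 N. Pads are 19 mm wide; open, the fingers measure 130 mm over their backs; the gripper's body (78 mm by 193 mm) begins 47 mm behind the grasp point.
Start: joints at [-56.259, 20.546, 0.682, 0, -70.136, -16.507], TCP at [0.2, -0.645, 0.227] pointing down, gripper open.
Joint ranges: [-176.03, 176.03], [-82.01, 121.73], [-58.28, 71.71], [-173.87, 95.51], [-174.79, -0.11], [-173.66, 173.66]. Speed limits (degrees/s): [136.94, 136.94, 172.46, 180, 180, 180].

## Interface

Orientations are given as [roll, pitch, yaw] about the fixed x, y, z axes, in that order (R = Rz(yaw) Ry(pitch) Rx(roll)).
In Python, from plant import ctrl gives the robot as it stands.
- The arm moves only by the tool apply_moves, never from a script. Its argument "deltas" is a list of rows, each an object with "fingers": the finger opening in mm, from 0 to 87.6; "delta_pos": the shift along the tool's x, y, z in mm, a list of three; "angular": the turn, a rotation vector about the tool's x, y, z in degrees, a list of three. A call has 1 to 10 rows; each row is the pose to reach, as a shift and turn from the pose commanded when the call began, along the tool's axes at that moment; what a row does not reach only later rows make up. A row lasts 1/10 s, in which the tool goes at most 50 mm and 8.59 degrees, less where a joint would pass 70% of its speed; a pose out of reach is approached as far as the arm can. A call with a gripper value outside its range is refused whole. The fingers move at their own pace and stop on an object; the grip force is fixed at half the most. Time passes only in rows, so rows that repeat a pose let the fingers close. It gives the time, the measured TCP pose, the force, the opening and the grip force at its end, in the units of the state.
- ctrl.get_obs(): the state, without advancing time (a new reading comes with each control period).
- ctrl.snapshot(name): name is "side" or "top" or "wrist"; returns the picture (400x640x3 uint8, red, green, blue); there is no depth.
- ctrl.camera_params(name): a dict with "fx", "fy", "cx", "cy" (pixels), "cam_to_world" (4x4, takes a point from camera to world coordinates); the wrist camera has in their place "mount" (4x4, takes a point from camera to tool coordinates, whose origin is the TCP and whose axes are the flange's). Camera axes: x right, y up, looking along -z (the intrinsics and any distortion apply to the point x, -y, -z); pixel columns grow to the right and rows downward; lengths in m; the calibration is good to about 2 mm. A picture is of the moment at which its call begins: read the wrist's pose just before it. camera_params takes no time and is no camera call.
- ctrl.close_job(): hands the job in; it is judged then, once.
The state is a dict: "clock": time; "joint_pos": joint angles; "qvel": joint speeds; "tau": joint torques, N m; "tool_pos": TCP position; "orientation": TCP orientation; "force": force on the tool from outside, world axes, zero at the start; "moment": the same for the moment, N m; "opening": finger opening in m; "gripper_force": force on a finger pad.
Only numpy, scipy, OpenCV 4.12 (cv2) and the standard library are available. Lean on these libraries where they do the work, as an engineer would, in place of code of your own. Each camera call takes 0.05 s, during which the arm holds its last target. There are 200 camera calls.

## Working session

There is one attempt and no reset: what is moved stays moved. The work goes in short steps, Python scripts to look and compute and a tool call to move; the robot and the scene stay as the last step left them, time stands still between calls to the robot, and variables do not carry over. Pictures are saved under pics/ and viewed, at most 10 in all, crops included, and the job is handed in when it is done.

Besides the shell and the picture viewer there is one more tool, called after ">>>" by a JSON object that holds its "name" and its "arguments". apply_moves: Moves the arm, as the interface text tells. Its arguments: {"type":"object","properties":{"deltas":{"type":"array"}},"required":["deltas"]}

```bash
mkdir -p pics; cat > h.py <<'E'
import numpy as np, cv2
from plant import ctrl
def snap(n,f):
    im=ctrl.snapshot(n); cv2.imwrite(f'pics/{f}.png',im[:,:,::-1]); return im
def ray(n,u,v):
    p=ctrl.camera_params(n); T=np.array(p['cam_to_world'])
    d=T[:3,:3]@np.array([(u-p['cx'])/p['fx'],-(v-p['cy'])/p['fy'],-1]); return T[:3,3],d
def onz(n,u,v,z):
    o,d=ray(n,u,v); return o+d*(z-o[2])/d[2]
def proj(n,P):
    p=ctrl.camera_params(n); T=np.linalg.inv(np.array(p['cam_to_world'])); c=T[:3,:3]@np.array(P)+T[:3,3]
    return np.array([p['cx']+p['fx']*c[0]/-c[2],p['cy']-p['fy']*c[1]/-c[2]])
def tri(a,ua,b,ub):
    o1,d1=ray(a,*ua);o2,d2=ray(b,*ub)
    s=np.linalg.lstsq(np.c_[d1,-d2],o2-o1,rcond=None)[0]
    A=o1+s[0]*d1;B=o2+s[1]*d2; return (A+B)/2,np.linalg.norm(A-B)
E
python3 - <<'E'
from h import *
a=snap('top','top0');b=snap('side','side0')
cv2.imwrite('pics/both.png',np.vstack([a,b])[:,:,::-1][:, :])
for n in('top','side'):
    p=ctrl.camera_params(n);print(n,p['fx'],p['cx'],p['cy'],{k:v for k,v in p.items() if k not in('fx','fy','cx','cy')})
print(ctrl.get_obs())
E
```

```text
top 506.093116525936 316.5440252984698 197.35977437224594 {'cam_to_world': array([[ 0.00422511,  0.99865369, -0.05170072,  0.38161078],
       [-0.99990321,  0.00490444,  0.01301984, -0.16068405],
       [ 0.01325588,  0.05164071,  0.99857775,  2.13699826],
       [ 0.        ,  0.        ,  0.        ,  1.        ]])}
side 427.28673490482873 320.2669694695058 197.34301125411636 {'cam_to_world': array([[-0.99251364,  0.08903311, -0.08360492,  0.3720382 ],
       [-0.12069777, -0.61034991,  0.78288252,  0.82473521],
       [ 0.01867421,  0.78711251,  0.6165267 ,  0.92310051],
       [ 0.        ,  0.        ,  0.        ,  1.        ]])}
{'clock': 0.1, 'joint_pos': array([-5.62581031e+01,  2.05868182e+01,  6.41506985e-01, -1.70648395e-02,
       -7.01335903e+01, -1.65054333e+01]), 'qvel': array([ 0.04659216, -0.0745934 ,  0.09262392,  0.04091257, -0.15184512,
        0.01597979]), 'tau': array([-1.43507634e-03, -5.84161806e+01,  2.93752187e+01,  7.01548889e+00,
        1.02209556e-02, -3.28755220e-05]), 'tool_pos': array([ 0.19985886, -0.64431482,  0.22574313]), 'orientation': array([ 1.79919792e+02, -7.03637487e-03, -1.62769342e+02]), 'force': array([-0.46268542, -0.64085204,  0.24700889]), 'moment': array([ 0.00486662, -0.04567536, -0.04551729]), 'gripper_force': 0.0, 'opening': 0.08782432839034703}
```

View pics/top0.png

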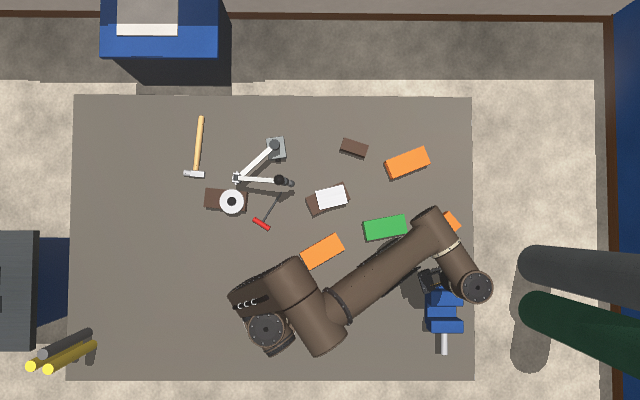

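View pics/side0.png

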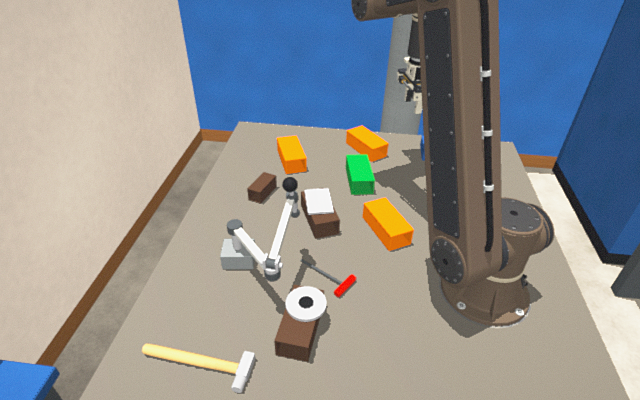

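Top: white rectangular plate on a brown tube at (331,197); the round flange with a hole on the other brown tube at (231,202); orange and green blocks are decoys. Stand is at (275,148), elbow near (237,178), ball near (289,183). In the side view the plate is at (319,201) and the ball at (290,185).

```bash
python3 - <<'E'
from h import *
a=cv2.imread('pics/top0.png');b=cv2.imread('pics/side0.png')
ca=cv2.resize(a[125:225,195:365],None,fx=4.5,fy=4.5,interpolation=cv2.INTER_CUBIC)[:, :]
cb=cv2.resize(b[170:280,215:345],None,fx=4.5,fy=4.5,interpolation=cv2.INTER_CUBIC)
cv2.imwrite('pics/ca.png',ca);cv2.imwrite('pics/cb.png',cb)
def comp(img,m,box,name):
    u0,v0,u1,v1=box; mm=np.zeros_like(m);mm[v0:v1,u0:u1]=m[v0:v1,u0:u1]
    n,l,s,c=cv2.connectedComponentsWithStats(mm)
    for i in range(1,n):
        if s[i,4]>20: print(name,s[i],c[i].round(1))
    return l,s,c
def cl(img,lo,hi): return cv2.inRange(img,lo,hi)
wa=cl(a,(200,)*3,(255,)*3); wb=cl(b,(195,)*3,(255,)*3)
comp(a,wa,(300,175,360,220),'plate top'); comp(b,wb,(296,180,345,220),'plate side')
ka=cl(a,(0,)*3,(60,)*3); kb=cl(b,(0,)*3,(45,)*3)
comp(a,ka,(265,170,300,195),'ball top'); comp(b,kb,(275,170,305,200),'ball side')
mm=np.zeros_like(wa);mm[175:220,305:360]=wa[175:220,305:360]
cs=max(cv2.findContours(mm,0,2)[0],key=cv2.contourArea);r=cv2.minAreaRect(cs);print(r)
bx=np.array([onz('top',*p,.07)[:2] for p in cv2.boxPoints(r)]);print('corners',bx.round(3),'centre',bx.mean(0),np.linalg.norm(np.diff(bx,axis=0),axis=1))
print('flange',onz('top',231,202,.07),'elbow',onz('top',237,178,.15),'col',onz('top',275,146,.14))
E
```

```text
plate top [315 185  33  25 549] [330.9 196.7]
plate side [304 188  30  25 602] [318.3 200.2]
ball top [274 175  10  10  77] [278.6 179.4]
ball side [283 184  14   7  41] [290.1 187.8]
((330.9411926269531, 196.7647247314453), (18.91777801513672, 28.619203567504883), 75.96376037597656)
corners [[ 0.514 -0.18 ]
 [ 0.543 -0.294]
 [ 0.468 -0.313]
 [ 0.439 -0.199]] centre [ 0.49139908 -0.24657186] [0.11732919 0.07752907 0.1171231 ]
flange [0.46796214 0.16124238 0.07      ] elbow [0.55916093 0.12646738 0.15      ] col [ 0.68826215 -0.02099885  0.14      ]
```

View pics/ca.png

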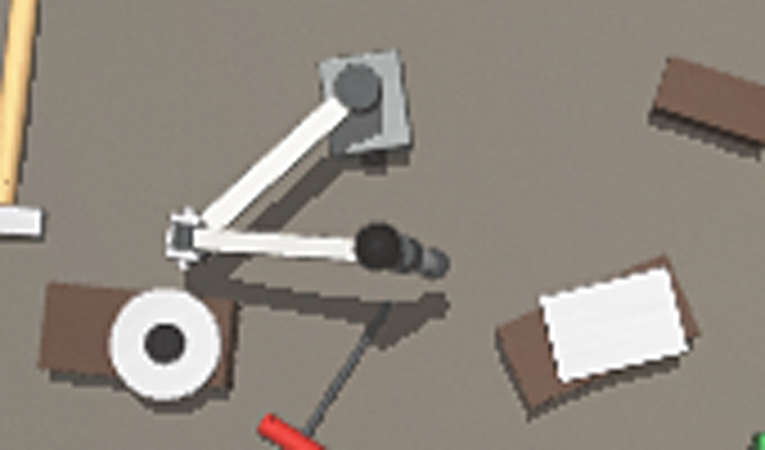

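View pics/cb.png

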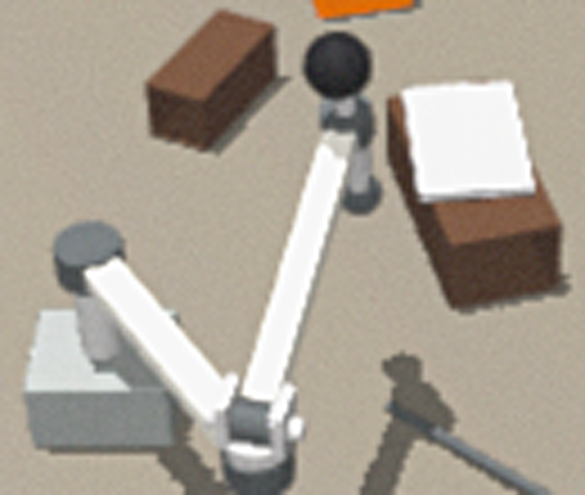

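```bash
python3 - <<'E'
from h import *
B,e=tri('top',(279,179.4),'side',(289.9,184.7));print('ball',B,e)
# foot bottom-ish centre: top crop (433,263), side crop (361,195)
F,e=tri('top',(195+433/4.5,125+263/4.5),'side',(215+361/4.5,170+193/4.5));print('foot',F,e)
C=onz('top',195+357/4.5,125+88/4.5,.145)
Ps=tri('top',(330.9,196.7),'side',(318.3,200.2));print('plate',Ps,'C',C)
P=np.array([.4914,-.2466])
E=onz('top',195+186/4.5,125+240/4.5,.17);print('E',E,np.linalg.norm(E[:2]-C[:2]),np.linalg.norm(E[:2]-B[:2]),np.degrees(np.arctan2(*(B-E)[[1,0]])))
o=ctrl.get_obs();print(o['tool_pos'],o['orientation'])
E
```

```text
ball [ 0.54420003 -0.04589374  0.26980937] 0.0001978062133226352
foot [ 0.53950792 -0.08640667  0.14174226] 6.402010412457032e-05
plate (array([ 0.49217671, -0.24646024,  0.0671398 ]), np.float64(0.0008097789429802325)) C [ 0.69323349 -0.01866352  0.145     ]
E [0.55605835 0.12615018 0.17      ] 0.1994693627881503 0.17245210412405831 -93.9429399253516
[ 0.19985886 -0.64431482  0.22574313] [ 1.79919792e+02 -7.03637487e-03 -1.62769342e+02]
```

>>> {"name": "apply_moves", "arguments": {"deltas": [{"fingers": 87, "delta_pos": [0, 0, -48], "angular": [0, 0, 0]}, {"fingers": 87, "delta_pos": [0, 0, -96], "angular": [0, 0, -7]}, {"fingers": 87, "delta_pos": [0, 0, -140], "angular": [0, 0, -14]}, {"fingers": 87, "delta_pos": [-36, 33, -140], "angular": [0, 0, -21]}, {"fingers": 87, "delta_pos": [-72, 67, -140], "angular": [0, 0, -28]}, {"fingers": 87, "delta_pos": [-108, 100, -140], "angular": [0, 0, -35]}, {"fingers": 87, "delta_pos": [-144, 134, -140], "angular": [0, 0, -42]}, {"fingers": 87, "delta_pos": [-180, 167, -140], "angular": [0, 0, -49]}, {"fingers": 87, "delta_pos": [-216, 201, -140], "angular": [0, 0, -56]}, {"fingers": 87, "delta_pos": [-252, 234, -140], "angular": [0, 0, -63]}]}}

```text
clock: 1.1
tool_pos: [0.3717, -0.3446, 0.3664]
orientation: [180.0, 0.0, -99.5]
force: [1.3, 0.6, -0.1]
opening: 0.0871
gripper_force: 0.0
```

>>> {"name": "apply_moves", "arguments": {"deltas": [{"fingers": 87, "delta_pos": [-45, -17, 0], "angular": [0, 0, -3]}, {"fingers": 87, "delta_pos": [-90, -34, 0], "angular": [0, 0, -6]}, {"fingers": 87, "delta_pos": [-135, -51, 0], "angular": [0, 0, -6]}, {"fingers": 87, "delta_pos": [-180, -68, 0], "angular": [0, 0, -6]}, {"fingers": 87, "delta_pos": [-225, -85, 0], "angular": [0, 0, -6]}, {"fingers": 87, "delta_pos": [-270, -100, 0], "angular": [0, 0, -6]}, {"fingers": 87, "delta_pos": [-310, -114, 0], "angular": [0, 0, -6]}, {"fingers": 87, "delta_pos": [-326, -119, 0], "angular": [0, 0, -6]}, {"fingers": 87, "delta_pos": [-326, -119, 0], "angular": [0, 0, -6]}]}}

```text
clock: 2.0
tool_pos: [0.5445, -0.0434, 0.3655]
orientation: [179.9, -0.0, -93.6]
force: [-0.7, 0.5, -0.4]
opening: 0.0868
gripper_force: 0.0
```

```bash
python3 - <<'E'
from h import *
o=ctrl.get_obs();snap('wrist','w1');p=ctrl.camera_params('wrist');print(p,o['tool_pos'],o['orientation'])
from scipy.spatial.transform import Rotation as R
M=R.from_euler('xyz',o['orientation'],degrees=True).as_matrix()
T=np.eye(4);T[:3,:3]=M;T[:3,3]=o['tool_pos'];T=T@np.array(p['mount'])
def pr(P):
    c=T[:3,:3].T@(np.array(P)-T[:3,3]);return p['cx']+p['fx']*c[0]/-c[2],p['cy']-p['fy']*c[1]/-c[2]
print('ball predicted',pr([.5442,-.0459,.2698]),'plate',pr([.4918,-.2465,.07]))
E
```

```text
{'fx': 350.36176475649376, 'fy': 350.36176475649376, 'cx': 321.8908965057426, 'cy': 196.76675870662896, 'mount': array([[ 3.39706471e-04,  9.50409716e-01,  3.11000411e-01,
         8.58147857e-02],
       [ 9.99999940e-01, -3.43300094e-04, -4.31854924e-05,
        -2.95081671e-05],
       [ 6.57225588e-05,  3.11000407e-01, -9.50409776e-01,
        -1.57124158e-01],
       [ 0.00000000e+00,  0.00000000e+00,  0.00000000e+00,
         1.00000000e+00]])} [ 0.54452512 -0.04344884  0.36549015] [ 1.79894267e+02 -1.63790784e-02 -9.36115263e+01]
ball predicted (np.float64(321.9057484199505), np.float64(197.5763712675957)) plate (np.float64(357.0065200025193), np.float64(-30.510119231036697))
```

View pics/w1.png

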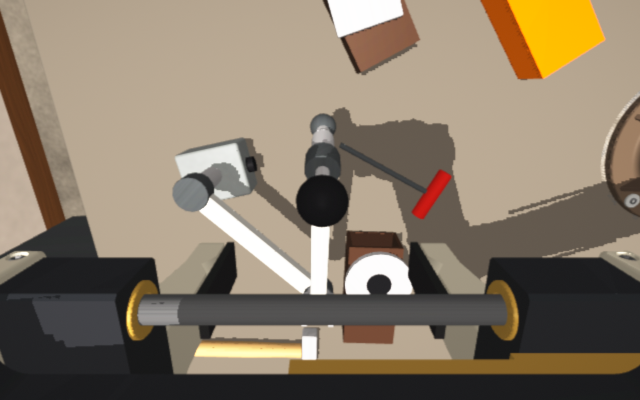

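Ball appears at (322,200), within 2 mm of the prediction (322,198); bar vertical in the picture, so the fingers will straddle it correctly.

>>> {"name": "apply_moves", "arguments": {"deltas": [{"fingers": 87, "delta_pos": [0, 0, 35], "angular": [0, 0, 0]}, {"fingers": 87, "delta_pos": [0, 0, 70], "angular": [0, 0, 0]}, {"fingers": 87, "delta_pos": [0, 0, 100], "angular": [0, 0, 0]}, {"fingers": 87, "delta_pos": [0, 0, 114], "angular": [0, 0, 0]}, {"fingers": 70, "delta_pos": [0, 0, 114], "angular": [0, 0, 0]}, {"fingers": 55, "delta_pos": [0, 0, 114], "angular": [0, 0, 0]}, {"fingers": 45, "delta_pos": [0, 0, 114], "angular": [0, 0, 0]}, {"fingers": 35, "delta_pos": [0, 0, 114], "angular": [0, 0, 0]}, {"fingers": 30, "delta_pos": [0, 0, 114], "angular": [0, 0, 0]}, {"fingers": 30, "delta_pos": [0, 0, 114], "angular": [0, 0, 0]}]}}

```text
clock: 3.05
tool_pos: [0.544, -0.0454, 0.253]
orientation: [-180.0, 0.0, -93.8]
force: [-0.1, 0.2, 0.4]
opening: 0.0445
gripper_force: 0.0
```

>>> {"name": "apply_moves", "arguments": {"deltas": [{"fingers": 30, "delta_pos": [0, 0, 0], "angular": [0, 0, 0]}, {"fingers": 30, "delta_pos": [0, 0, 0], "angular": [0, 0, 0]}, {"fingers": 30, "delta_pos": [0, 0, 0], "angular": [0, 0, 0]}]}}

```text
clock: 3.35
tool_pos: [0.5441, -0.0455, 0.2527]
orientation: [-180.0, -0.0, -93.8]
force: [0.7, -0.3, 1.2]
opening: 0.0386
gripper_force: 30.0
```

>>> {"name": "apply_moves", "arguments": {"deltas": [{"fingers": 30, "delta_pos": [8, 2, 0], "angular": [0, 0, -2]}, {"fingers": 30, "delta_pos": [22, 5, 0], "angular": [0, 0, -4]}, {"fingers": 30, "delta_pos": [38, 9, 0], "angular": [0, 0, -6]}, {"fingers": 30, "delta_pos": [54, 12, 0], "angular": [0, 0, -8]}, {"fingers": 30, "delta_pos": [70, 16, 0], "angular": [0, 0, -9]}, {"fingers": 30, "delta_pos": [86, 19, 0], "angular": [0, 0, -9]}, {"fingers": 30, "delta_pos": [102, 23, 0], "angular": [0, 0, -8]}, {"fingers": 30, "delta_pos": [118, 27, 0], "angular": [0, 0, -7]}, {"fingers": 30, "delta_pos": [130, 29, 0], "angular": [0, 0, -6]}, {"fingers": 30, "delta_pos": [130, 29, 0], "angular": [0, 0, -6]}]}}

```text
clock: 4.35
tool_pos: [0.5061, -0.1732, 0.2523]
orientation: [180.0, 0.1, -87.8]
force: [-0.6, 2.1, -0.4]
opening: 0.0388
gripper_force: 30.0
```

>>> {"name": "apply_moves", "arguments": {"deltas": [{"fingers": 30, "delta_pos": [12, 4, 0], "angular": [0, 0, 1]}, {"fingers": 30, "delta_pos": [24, 8, 0], "angular": [0, 0, 2]}, {"fingers": 30, "delta_pos": [36, 12, 0], "angular": [0, 0, 2]}, {"fingers": 30, "delta_pos": [48, 16, 0], "angular": [0, 0, 2]}, {"fingers": 30, "delta_pos": [48, 16, 0], "angular": [0, 0, 2]}, {"fingers": 30, "delta_pos": [48, 16, 0], "angular": [0, 0, 2]}]}}

```text
clock: 4.95
tool_pos: [0.4945, -0.2212, 0.2528]
orientation: [-179.8, 0.0, -89.8]
force: [5.7, 3.1, -0.6]
opening: 0.0382
gripper_force: 30.0
```

```bash
python3 - <<'E'
from h import *
o=ctrl.get_obs();print(o['tool_pos'],o['orientation'])
a=snap('top','t2');b=snap('side','s2');w=snap('wrist','w2')
print(proj('side',[.4918,-.2465,.07]),proj('side',[.4918,-.2215,.27]))
cv2.imwrite('pics/m2.png',np.hstack([cv2.resize(b[130:280,215:375],(640,600)),])[:,:,::-1])
E
```

```text
[ 0.49449019 -0.22120995  0.25281537] [-1.79761244e+02  3.63645753e-02 -8.97934700e+01]
[318.55720122 199.51733117] [318.60773699 150.45361785]
```

View pics/m2.png

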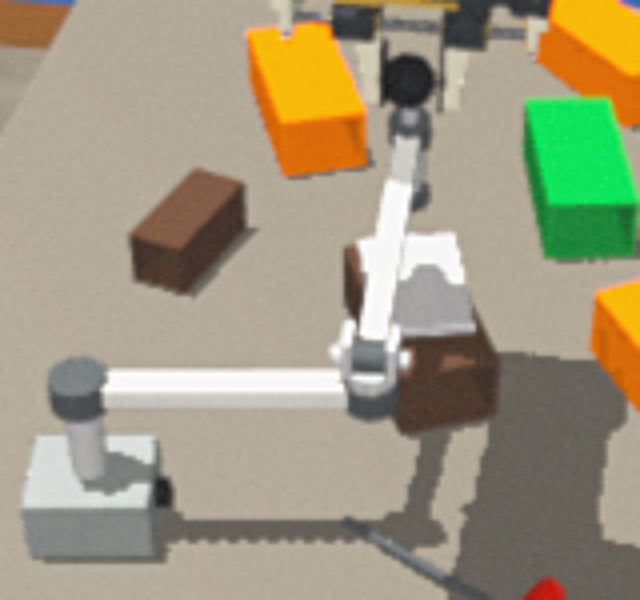

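View pics/w2.png

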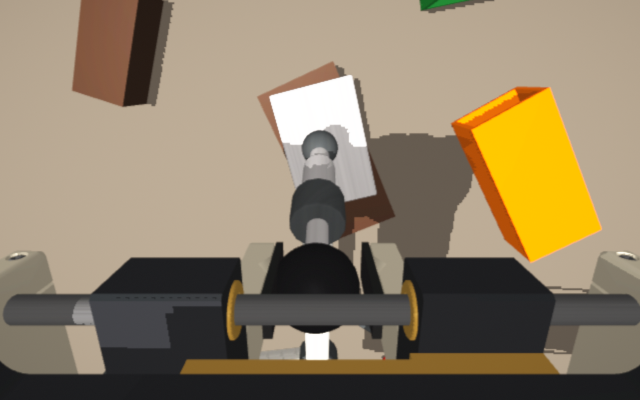

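>>> {"name": "apply_moves", "arguments": {"deltas": [{"fingers": 30, "delta_pos": [2, 0, 3], "angular": [0, 0, 0]}, {"fingers": 30, "delta_pos": [6, 0, 10], "angular": [0, 0, 0]}, {"fingers": 30, "delta_pos": [10, 0, 18], "angular": [0, 0, 0]}, {"fingers": 30, "delta_pos": [13, 0, 24], "angular": [0, 0, 0]}, {"fingers": 30, "delta_pos": [16, 0, 30], "angular": [0, 0, 0]}, {"fingers": 30, "delta_pos": [18, 0, 36], "angular": [0, 0, 0]}, {"fingers": 30, "delta_pos": [19.5, 0, 39], "angular": [0, 0, 0]}, {"fingers": 30, "delta_pos": [20.5, 0, 42], "angular": [0, 0, 0]}]}}

```text
clock: 5.9
tool_pos: [0.4934, -0.2423, 0.211]
orientation: [-179.9, -0.0, -89.8]
force: [4.2, 2.5, 4.8]
opening: 0.0386
gripper_force: 30.0
```

```bash
python3 - <<'E'
from h import *
b=snap('side','s3');a=snap('top','t3')
c=b[150:240,260:370]
cv2.imwrite('pics/m3.png',cv2.resize(c,None,fx=6,fy=6,interpolation=cv2.INTER_CUBIC)[:,:,::-1])
E
```

```text
(no output)
```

View pics/m3.png

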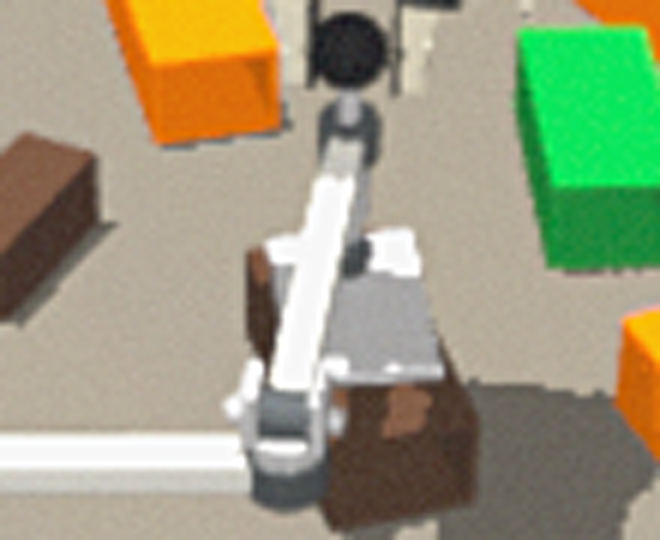

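>>> {"name": "apply_moves", "arguments": {"deltas": [{"fingers": 30, "delta_pos": [0.7, 0, 2], "angular": [0, 0, 0]}, {"fingers": 30, "delta_pos": [1.5, 0, 4], "angular": [0, 0, 0]}, {"fingers": 30, "delta_pos": [2, 0, 5], "angular": [0, 0, 0]}, {"fingers": 30, "delta_pos": [2, 0, 6], "angular": [0, 0, 0]}]}}

```text
clock: 6.4
tool_pos: [0.4928, -0.2443, 0.2049]
orientation: [-180.0, -0.0, -89.8]
force: [3.8, 1.8, 6.0]
opening: 0.0387
gripper_force: 30.0
```

>>> {"name": "apply_moves", "arguments": {"deltas": [{"fingers": 30, "delta_pos": [0.2, 0, 1], "angular": [0, 0, 0]}, {"fingers": 30, "delta_pos": [0.5, 0, 2], "angular": [0, 0, 0]}]}}

```text
clock: 6.6
tool_pos: [0.4926, -0.245, 0.2029]
orientation: [-180.0, -0.0, -89.8]
force: [3.4, 0.2, 4.8]
opening: 0.0383
gripper_force: 30.0
```

>>> {"name": "apply_moves", "arguments": {"deltas": [{"fingers": 30, "delta_pos": [0, 0, 0.5], "angular": [0, 0, 0]}, {"fingers": 30, "delta_pos": [0.2, 0, 1], "angular": [0, 0, 0]}]}}

```text
clock: 6.8
tool_pos: [0.4925, -0.2453, 0.2018]
orientation: [-180.0, -0.0, -89.8]
force: [4.4, 0.5, 4.8]
opening: 0.0385
gripper_force: 30.0
```

>>> {"name": "apply_moves", "arguments": {"deltas": [{"fingers": 30, "delta_pos": [0, 0, 0.5], "angular": [0, 0, 0]}, {"fingers": 30, "delta_pos": [0.2, 0, 1], "angular": [0, 0, 0]}]}}

```text
clock: 7.0
tool_pos: [0.4925, -0.2455, 0.2007]
orientation: [-180.0, -0.0, -89.8]
force: [4.9, -0.4, 4.6]
opening: 0.039
gripper_force: 30.0
```

>>> {"name": "apply_moves", "arguments": {"deltas": [{"fingers": 30, "delta_pos": [0, 0, 0.5], "angular": [0, 0, 0]}, {"fingers": 30, "delta_pos": [0.1, 0, 1], "angular": [0, 0, 0]}]}}

```text
clock: 7.2
tool_pos: [0.4924, -0.2457, 0.1998]
orientation: [-180.0, -0.0, -89.8]
force: [3.5, -0.5, 5.8]
opening: 0.0386
gripper_force: 30.0
```

>>> {"name": "apply_moves", "arguments": {"deltas": [{"fingers": 30, "delta_pos": [0, 0, 0.5], "angular": [0, 0, 0]}, {"fingers": 30, "delta_pos": [0.1, 0, 1], "angular": [0, 0, 0]}]}}

```text
clock: 7.4
tool_pos: [0.4925, -0.2459, 0.1989]
orientation: [-180.0, -0.0, -89.8]
force: [2.5, -1.1, 8.3]
opening: 0.0383
gripper_force: 30.0
```

>>> {"name": "apply_moves", "arguments": {"deltas": [{"fingers": 30, "delta_pos": [0, 0, 0.5], "angular": [0, 0, 0]}, {"fingers": 30, "delta_pos": [0.1, 0, 1], "angular": [0, 0, 0]}]}}

```text
clock: 7.6
tool_pos: [0.4925, -0.2461, 0.1983]
orientation: [-180.0, -0.1, -89.7]
force: [2.9, -0.8, 9.1]
opening: 0.0383
gripper_force: 30.0
```

>>> {"name": "apply_moves", "arguments": {"deltas": [{"fingers": 30, "delta_pos": [0, 0, 0.5], "angular": [0, 0, 0]}, {"fingers": 30, "delta_pos": [0.1, 0, 1], "angular": [0, 0, 0]}, {"fingers": 30, "delta_pos": [0.1, 0, 1], "angular": [0, 0, 0]}]}}

```text
clock: 7.9
tool_pos: [0.4926, -0.2463, 0.1975]
orientation: [-180.0, -0.1, -89.7]
force: [2.0, -0.4, 8.9]
opening: 0.0388
gripper_force: 30.0
```

>>> {"name": "apply_moves", "arguments": {"deltas": [{"fingers": 30, "delta_pos": [0, 0, 0.5], "angular": [0, 0, 0]}, {"fingers": 30, "delta_pos": [0.1, 0, 1], "angular": [0, 0, 0]}, {"fingers": 30, "delta_pos": [0.1, 0, 1], "angular": [0, 0, 0]}]}}

```text
clock: 8.2
tool_pos: [0.4927, -0.2465, 0.1967]
orientation: [-179.9, -0.1, -89.7]
force: [1.4, -1.3, 10.6]
opening: 0.0387
gripper_force: 30.0
```

>>> {"name": "apply_moves", "arguments": {"deltas": [{"fingers": 30, "delta_pos": [0, 0, 0.5], "angular": [0, 0, 0]}, {"fingers": 30, "delta_pos": [0.1, 0, 1], "angular": [0, 0, 0]}, {"fingers": 30, "delta_pos": [0.1, 0, 1.5], "angular": [0, 0, 0]}, {"fingers": 30, "delta_pos": [0.1, 0, 1.5], "angular": [0, 0, 0]}, {"fingers": 30, "delta_pos": [0.1, 0, 1.5], "angular": [0, 0, 0]}]}}

```text
clock: 8.7
tool_pos: [0.4928, -0.2468, 0.1956]
orientation: [-179.9, -0.1, -89.7]
force: [2.1, -1.0, 12.7]
opening: 0.0382
gripper_force: 30.0
```

>>> {"name": "apply_moves", "arguments": {"deltas": [{"fingers": 45, "delta_pos": [0, 0, 0], "angular": [0, 0, 0]}, {"fingers": 60, "delta_pos": [0, 0, 0], "angular": [0, 0, 0]}, {"fingers": 80, "delta_pos": [0, 0, 0], "angular": [0, 0, 0]}, {"fingers": 87, "delta_pos": [0, 0, 0], "angular": [0, 0, 0]}, {"fingers": 87, "delta_pos": [0, 0, 0], "angular": [0, 0, 0]}, {"fingers": 87, "delta_pos": [0, 0, 0], "angular": [0, 0, 0]}, {"fingers": 87, "delta_pos": [0, 0, 0], "angular": [0, 0, 0]}]}}

```text
clock: 9.4
tool_pos: [0.4923, -0.2458, 0.1939]
orientation: [180.0, 0.0, -89.8]
force: [0.9, -0.3, -0.4]
opening: 0.0844
gripper_force: 0.0
```

Free of the ball. Rise, back away and check.

>>> {"name": "apply_moves", "arguments": {"deltas": [{"fingers": 87, "delta_pos": [0, 0, -20], "angular": [0, 0, 0]}, {"fingers": 87, "delta_pos": [0, 0, -60], "angular": [0, 0, 0]}, {"fingers": 87, "delta_pos": [0, 0, -100], "angular": [0, 0, 0]}, {"fingers": 87, "delta_pos": [0, 0, -140], "angular": [0, 0, 0]}, {"fingers": 87, "delta_pos": [40, 0, -150], "angular": [0, 0, 0]}, {"fingers": 87, "delta_pos": [85, 0, -150], "angular": [0, 0, 0]}, {"fingers": 87, "delta_pos": [130, 0, -150], "angular": [0, 0, 0]}, {"fingers": 87, "delta_pos": [175, 0, -150], "angular": [0, 0, 0]}, {"fingers": 87, "delta_pos": [220, 0, -150], "angular": [0, 0, 0]}, {"fingers": 87, "delta_pos": [240, 0, -150], "angular": [0, 0, 0]}]}}

```text
clock: 10.4
tool_pos: [0.4926, -0.489, 0.3426]
orientation: [179.9, 0.0, -89.9]
force: [0.4, 0.5, 0.6]
opening: 0.0872
gripper_force: 0.0
```

```bash
python3 - <<'E'
from h import *
b=snap('side','s4');a=snap('top','t4');s0=cv2.imread('pics/s3.png')
A=cv2.resize(b[150:240,270:370],(400,360),interpolation=cv2.INTER_CUBIC);B=cv2.resize(a[150:240,280:380],(400,360),interpolation=cv2.INTER_CUBIC)
cv2.imwrite('pics/m4.png',np.hstack([A,B])[:,:,::-1])
k=cv2.inRange(b,(0,0,0),(45,45,45))[140:185,295:340];print('side ball',np.argwhere(k>0).mean(0)[::-1]+[295,140],(k>0).sum())
print('expected side ball',proj('side',[.4926,-.2468,.2135]),'top',proj('top',[.4926,-.2468,.2135]))
E
```

```text
side ball [318.48333333 161.31666667] 60
expected side ball [319.07838034 162.06609142] top [332.58016303 194.44900098]
```

View pics/m4.png

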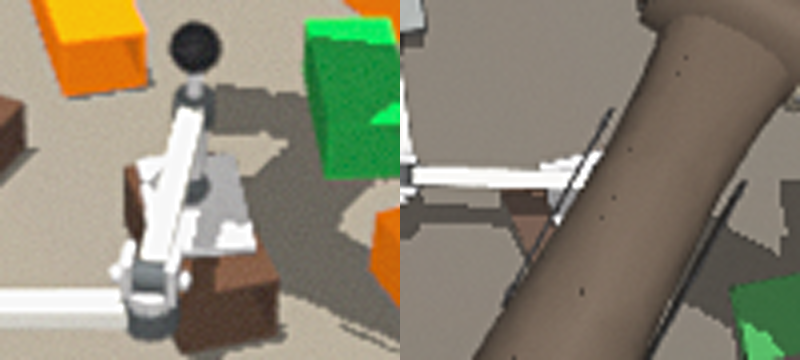

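The ball is at side (318.8,161.8), against (319.1,162.1) expected if it stayed where I released it. The foot rests on the plate's middle and the robot is clear.

```bash
python3 -c "
from plant import ctrl
print(ctrl.close_job())"
```

```text
the job is handed in; nothing more can be done
None
```

I swung the arm round, pressed its foot on the middle of the rectangular plate, let go, and handed the job in at about 10.5 s. The ball was about 1 mm from the plate's middle when I let go and had not visibly moved in the side view afterwards; the foot's force after release is not measured, but I expect about 5 N. The hand-in returned no verdict.

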